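# Uncouple the air nozzle and put it away

## Robot

A 6-joint arm with a two-finger parallel gripper is mounted at the origin on a cart in front of the work surface, level with it; the furniture and walls round the work are solid. World frame = base frame: x ahead of the robot, y to its left, z up, the work surface at z = 0. Lengths are in m, angles in rad, forces in N, time in s.
With the tool pointing down it reaches from about 0.35 to 0.875 m from the base axis. Payload 4.2 kg.
Tool frame: the origin (TCP) lies midway between the tips of the shut fingers; the grasp point (between the pads) lies arm.tcp_to_grasp behind it (arm.tcp_to_grasp is the distance from the TCP to the grasp point, in m); z points along the fingers, y is the line along which they close (so a half turn about z gives the same grasp; the last joint's range is limited). The gripper opens to 85 mm and grips with 20 to 120 N. Pads are 22 mm wide; open, the fingers measure 114 mm over their backs; the gripper's body (76 mm by 85 mm) begins 54 mm behind the grasp point. The pads swing forward as they close: fully open they stand 13 mm farther back than shut.
Start: joints at [-1.051, 0.385, 0.008, 0, -1.194, -0.259], TCP at [0.161, -0.604, 0.204] pointing down, gripper open.
Joint ranges: [-3.14, 3.14], [-1.21, 2.06], [-1.07, 1.41], [-3.16, 2.05], [-2.99, -0.16], [-3.1, 3.1]. Speed limits (rad/s): [2.79, 2.79, 3.14, 3.14, 3.14, 3.14].

## Interface

Orientations are given as a unit quaternion [x, y, z, w].
In Python, from cell import arm, cams, workorder gives the robot as it stands.
- The arm moves only by the tool jog_arm, never from a script. Its argument "commands" is one flat list of numbers, 5 for each row, row after row: the shift along the tool's x, y, z in m, then the turn about the tool's z in degrees, then the gripper command: -1 is fully open, 1 is shut, values between are in proportion. In form: [x, y, z, spin, fingers, x, y, z, spin, fingers, ...]. A call has 1 to 12 rows; each row is the pose to reach, as a shift and turn from the pose commanded when the call began, along the tool's axes at that moment; what a row does not reach only later rows make up. A row lasts 1/10 s, in which the tool goes at most 50 mm and 8.59 degrees, less where a joint would pass 70% of its speed; a pose out of reach is approached as far as the arm can. A call with a gripper value outside its range is refused whole. The fingers move at their own pace and stop on an object; "squeeze" is the grip in N (left out, the last holds). Time passes only in rows, so rows that repeat a pose let the fingers close. It gives the time, the measured TCP pose, the force, the opening and the grip force at its end, in the units of the state.
- arm.sense(): the state, without advancing time (a new reading comes with each control period).
- cams.grab_frame(name): name is "scene" or "top"; returns a dict with "image" (480x640x3 uint8, red, green, blue), "range_z" (480x640 float32, m along the optical axis (not along the pixel's ray), 0 where there is no reading), "fov_y" (degrees; the focal length in pixels is half the picture's height over the tangent of half this angle, whatever the lens; pixels are square), "cx", "cy" (the principal point, pixels), "origin" and "orientation" of the camera in the world. Camera axes: x right, y down, z forward; pixel columns grow to the right and rows downward; lengths in m; the calibration is good to about 2 mm. A picture is of the moment at which its call begins.
- workorder.finish_job(): hands the job in; it is judged then, once.
The state is a dict: "clock": time; "q": joint angles; "qvel": joint speeds; "effort": joint torques, N m; "tool_pos": TCP position; "tcp_rot": TCP orientation; "ft_force": force on the tool from outside, world axes, zero at the start; "moment": the same for the moment, N m; "gripper_width": opening from 0.0 (shut) to 1.0 (fully open); "gripper_force": force on a finger pad.
Only numpy, scipy, OpenCV 4.12 (cv2) and the standard library are available. Lean on these libraries where they do the work, as an engineer would, in place of code of your own. Each camera call takes 0.05 s, during which the arm holds its last target. There are 200 camera calls.

## Task

Take the orange air nozzle off the bench air outlet: push the sprung winged sleeve back and, while it is held back, pull the nozzle straight out of the coupling so that the sleeve snaps fully forward again. Then lay the nozzle flat on the floor of the grey tote, without dropping it, and leave the torch, cassette and screwdriver where they lie.

Things in the scene. Friction and masses are not known exactly. Their poses are not given: they have to be found in the camera images.
- coupling_mouth (a point): Centre of the mouth of the brass coupling on the bolted-down grey air outlet, 125 mm above the bench. x: coupling axis, pointing out the way the nozzle leaves, 42 degrees above level; y: level; z: square to both, up. Post under its rear; under the nozzle only the foot, 90 mm wide, 10 mm high, reaching 30 mm ahead.
- sleeve (a joint): Sleeve travel along the axis, m: 0 forward (locked), 0.016 fully back (hard stop). Spring: 6 N at 0, 14 N at 0.016. Claws hold the nozzle unless the sleeve is more than about 0.007 back. Once the nozzle is 2 mm out they cannot catch again, but keep the sleeve half back till it is 13 mm out; then the sleeve snaps home.
- sleeve_wings (a point): Middle of the front face of the sleeve's blue wings, on the axis; same axes as the mouth, 16 mm ahead of it (0 when fully back). Plate 7 mm thick, reaching 50 mm either way in y, 18-21 mm in z, tube behind 40 mm across. Fingers straddling the nozzle, 35-75 mm apart in y, push both wings back with their sides and can then close on the grip.
- nozzle_grip (a point): Centre of the orange 26 x 26 mm square grip, 74 mm long, of the loose nozzle (about 0.16 kg, 151 mm long; centre of mass within 20 mm of here). x points to its tapered tip, 75 mm ahead; y, z square to the flats. Brass nipple, 18 mm across, ends 76 mm behind. At the start 40 mm ahead of the mouth; the grip starts 3 mm ahead of the mouth.
- nipple_end (a point): Centre of the rear end of the nozzle's nipple; 36 mm inside the mouth at the start, with 1 mm of play round it. Pulled more than 36 mm along the axis the nozzle is clear.
- tote_in (a point): Centre of the inner floor (about 4 mm above the bench) of the open grey tote, fixed: outside 155 mm along its x, 225 mm along its y, walls 45 mm high, 4 mm thick. The nozzle fits along y.
- torch: Red pocket torch lying on the bench, 94 x 28 x 28 mm; origin at the centre of the underside. Leave alone.
- cassette: Cream compact cassette lying flat, 64 x 100 x 12 mm; origin at the centre of the underside. Leave alone.
- driver: Screwdriver with yellow handle lying on the bench, 198 x 28 x 27 mm; origin at the centre of the underside. Leave alone.
There are look-alikes about, which are no part of the job. There is more than one size of the part that bears nozzle_grip; the job needs the larger.

How it is judged:
By the outcome, as a careful person would: the job done as asked, in the order asked, and still so for the second after the job is handed in, with the robot touching nothing.
It also fails if it takes over 42 s, if anything falls off the work surface, if the arm or the gripper's body presses on something with over 40 N, if the wrist force passes 120 N, or if a joint passes its speed limit or range.

## Working session

There is one attempt and no reset: what is moved stays moved. The work goes in short steps, Python scripts to look and compute and a tool call to move; the robot and the scene stay as the last step left them, time stands still between calls to the robot, and variables do not carry over. Pictures are saved under pics/ and viewed, at most 10 in all, crops included, and the job is handed in when it is done.

Besides the shell and the picture viewer there is one more tool, called after ">>>" as a command line: name --argument value ..., lists and objects as JSON in quotes. jog_arm: Moves the arm, as the interface text tells. Its arguments: {"type":"object","properties":{"commands":{"type":"array"},"squeeze":{"type":"number"}},"required":["commands"]}

```bash
mkdir -p pics
cat > h.py <<'E'
import numpy as np, cv2
from scipy.spatial.transform import Rotation as R
from cell import arm, cams, workorder
def grab(n):
    f=cams.grab_frame(n); f['f']=240/np.tan(np.radians(f['fov_y'])/2); return f
def ray(f,u,v):
    d=R.from_quat(f['orientation']).apply([(u-f['cx'])/f['f'],(v-f['cy'])/f['f'],1]); return np.array(f['origin']),d
def pt(f,u,v):
    o,d=ray(f,u,v); return o+d*f['range_z'][int(v),int(u)]
def cloud(f):
    v,u=np.mgrid[:480,:640]; z=f['range_z']
    c=np.stack([(u-f['cx'])/f['f']*z,(v-f['cy'])/f['f']*z,z],-1)
    return c@R.from_quat(f['orientation']).as_matrix().T+np.array(f['origin'])
def tri(f1,p1,f2,p2):
    o1,d1=ray(f1,*p1);o2,d2=ray(f2,*p2)
    s=np.linalg.lstsq(np.stack([d1,-d2],1),o2-o1,rcond=None)[0]
    a,b=o1+s[0]*d1,o2+s[1]*d2; return (a+b)/2,np.linalg.norm(a-b)
E
python3 - <<'E'
from h import *
import pickle
for n in('scene','top'):
    f=grab(n); cv2.imwrite(f'pics/{n}0.png',f['image'][...,::-1]); pickle.dump(f,open(n+'0.pkl','wb'))
    print(n,f['fov_y'],f['cx'],f['cy'],f['origin'],f['orientation'])
s=arm.sense();print(s['clock'],s['tool_pos'],s['tcp_rot'],s['gripper_width'],arm.tcp_to_grasp)
E
```

```text
scene 54.411744738968636 321.40902416689426 233.2291222974026 [0.1924408  0.53287073 0.7893613 ] [-0.27947013  0.88244516 -0.36299359  0.10687678]
top 54.08252957283994 316.91866805459426 230.20774972228725 [ 0.41969554 -0.02012399  1.13670019] [-0.6978484   0.713459   -0.04039188  0.04850121]
0.1 [ 0.16101736 -0.60331444  0.20294463] [-1.29955104e-01  9.91519395e-01  9.61483858e-04 -1.90399983e-04] 1.00145269478009 0.0187
```

View pics/scene0.png

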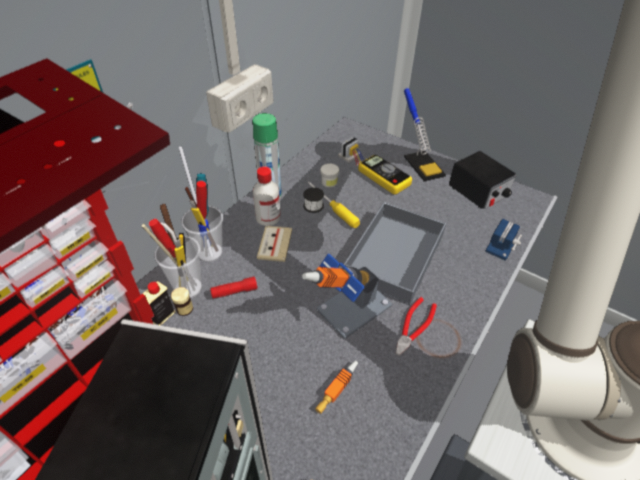

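View pics/top0.png

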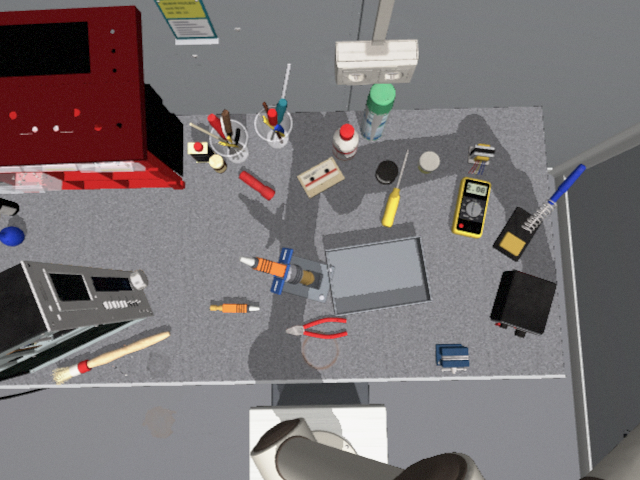

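The scene shows the nozzle in its coupling at scene (330,275) / top (268,266). The look-alike is a smaller loose orange nozzle at scene (336,388) / top (235,308). The description fits the one in the coupling, so I choose that one. The tote is at top (377,275).

```bash
python3 - <<'E'
import pickle,cv2,numpy as np
a=pickle.load(open('scene0.pkl','rb'))['image'][240:340,290:420]
b=pickle.load(open('top0.pkl','rb'))['image'][235:315,230:340]
a=cv2.resize(a[:,:,::-1],None,fx=5.5,fy=5.5,interpolation=cv2.INTER_CUBIC)
b=cv2.resize(b[:,:,::-1],None,fx=7,fy=7,interpolation=cv2.INTER_CUBIC)
cv2.imwrite('pics/ca.png',a);cv2.imwrite('pics/cb.png',b)
E
python3 - <<'E'
import sys
sys.path.insert(0,'.')
import pickle,cv2,numpy as np
import os; os.chdir('.')
from h import cloud,pt
for n,box in(('scene',(240,320,290,400)),('top',(235,315,230,335))):
    f=pickle.load(open(n+'0.pkl','rb')); C=cloud(f); hsv=cv2.cvtColor(f['image'],cv2.COLOR_RGB2HSV)
    m=np.zeros((480,640),bool); m[box[0]:box[1],box[2]:box[3]]=1
    h=hsv[...,0]; 
    for nm,k in(('orange',(h>5)&(h<16)&(hsv[...,1]>150)),('blue',(h>100)&(h<125)&(hsv[...,1]>120))):
        k=k&m&(f['range_z']>0)&(C[...,2]>.06); P=C[k]; P=P[np.linalg.norm(P-np.median(P,0),axis=1)<.08]
        c=P.mean(0); u,s,v=np.linalg.svd(P-c,full_matrices=False)
        print(n,nm,len(P),c.round(4),v.round(3).tolist(),(s/np.sqrt(len(P))).round(4))
f=pickle.load(open('top0.pkl','rb'));C=cloud(f)
# tote: corners by click on rim
for p in((326,247),(421,237),(430,298),(333,313),(375,270),(270,230)): print(p,pt(f,*p).round(4))
E
```

```text
scene orange 468 [0.4616 0.0957 0.1587] [[-0.227, -0.772, -0.594], [0.514, -0.613, 0.6], [-0.827, -0.17, 0.536]] [0.0213 0.0093 0.0048]
scene blue 445 [0.4487 0.0719 0.1384] [[-0.921, 0.375, -0.105], [-0.332, -0.615, 0.715], [-0.204, -0.694, -0.691]] [0.0317 0.0104 0.0035]
top orange 332 [0.4682 0.0865 0.1638] [[-0.238, -0.745, -0.623], [-0.955, 0.295, 0.011], [0.176, 0.598, -0.782]] [0.0197 0.0071 0.0017]
top blue 302 [0.4611 0.0651 0.1419] [[-0.958, 0.286, -0.001], [0.201, 0.673, -0.712], [0.203, 0.682, 0.702]] [0.0319 0.0113 0.0021]
(326, 247) [ 0.5216 -0.0297  0.0046]
(421, 237) [ 0.5414 -0.261  -0.0017]
(430, 298) [ 0.3954 -0.2644  0.0469]
(333, 313) [ 0.364  -0.0426  0.0016]
(375, 270) [ 0.4637 -0.1459  0.004 ]
(270, 230) [ 0.567   0.1061 -0.0017]
```

View pics/ca.png

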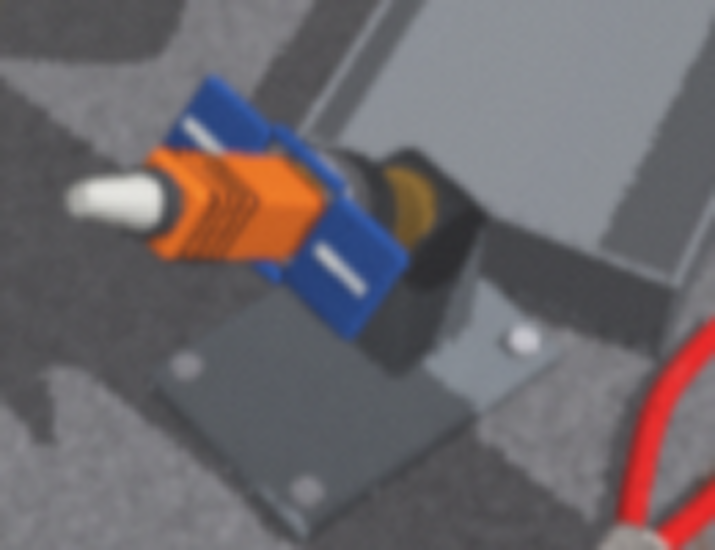

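View pics/cb.png

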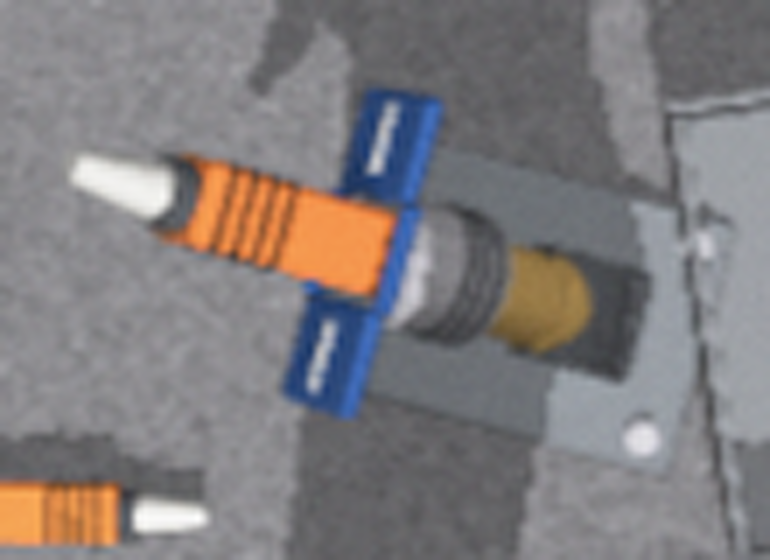

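Crops confirm the choice: the large orange grip sits in the blue-winged sleeve. Its tip is at scene (304.5,276.4) / top (241,259), and the near wing's low corner is at scene (353.6,301.8) / top (270.7,290.7). Next I triangulate these and fit the tote.

Run:
```python
import pickle
from h import *
a=pickle.load(open('scene0.pkl','rb'));b=pickle.load(open('top0.pkl','rb'))
h=np.array([np.sin(np.radians(16.8)),np.cos(np.radians(16.8)),0]);c,s=np.cos(np.radians(42)),np.sin(np.radians(42))
A=h*c+[0,0,s];Y=np.array([-h[1],h[0],0]);N=-h*s+[0,0,c];M=np.array([.4621,.0664,.1273])
for nm,p,q in(('tip',(304.5,276.4),(241.1,259.3)),('wing low near',(353.6,301.8),(270.7,290.7))):
    x,e=tri(a,p,b,q);d=x-M;print(nm,x.round(4),e.round(4),'axis,y,n',(d@A).round(4),(d@Y).round(4),(d@N).round(4))
for n,f in(('scene',a),('top',b)):
    C=cloud(f);d=C-M; hsv=cv2.cvtColor(f['image'],cv2.COLOR_RGB2HSV)
    hh=hsv[...,0];near=(np.linalg.norm(d,axis=-1)<.13)&(C[...,2]>.06)
    for nm,k in(('orange',(hh>5)&(hh<16)&(hsv[...,1]>150)),('blue',(hh>100)&(hh<125)&(hsv[...,1]>120))):
        P=d[k&near];q=np.stack([P@A,P@Y,P@N],1);print(n,nm,np.percentile(q,[2,50,98],axis=0).round(4).tolist())
    # tote rim
    k=(C[...,2]>.042)&(C[...,2]<.053)&(C[...,0]>.3)&(C[...,0]<.6)&(C[...,1]<-.0)&(C[...,1]>-.3)&(hsv[...,1]<60)
    P=C[k][:,:2].astype(np.float32);r=cv2.minAreaRect(P);print(n,'tote',len(P),r)
```

```text
tip [0.4848 0.1439 0.192 ] 0.0025 axis,y,n 0.1034 0.0006 -0.006
wing low near [0.419  0.0922 0.1172] 0.0017 axis,y,n 0.0023 0.0487 -0.0157
scene orange [[0.0039, -0.0079, -0.0117], [0.043, 0.013, 0.0078], [0.072, 0.0153, 0.0136]]
scene blue [[0.0047, -0.045, -0.0144], [0.0089, 0.0255, 0.0103], [0.0115, 0.0507, 0.0226]]
scene tote 433 ((0.4473935067653656, -0.1290963739156723), (0.15501876175403595, 0.26058313250541687), 7.45576286315918)
top orange [[0.0069, -0.0118, 0.009], [0.0407, 0.0001, 0.0132], [0.0712, 0.0116, 0.0168]]
top blue [[0.0038, -0.0474, -0.01], [0.0091, 0.0019, 0.016], [0.0116, 0.0475, 0.0256]]
top tote 571 ((0.4501556158065796, -0.1473415344953537), (0.15511196851730347, 0.2253940999507904), 7.3762431144714355)
```

>>> jog_arm --commands '[0,0,-0.097,0,-0.3,0,0,-0.097,0,-0.3,-0.344,0.17,-0.097,-30,-0.3,-0.344,0.17,-0.097,-30,-0.3,-0.344,0.17,-0.097,-30,-0.3,-0.344,0.17,-0.097,-30,-0.3,-0.344,0.17,-0.097,-30,-0.3,-0.344,0.17,-0.097,-30,-0.3,-0.344,0.17,-0.097,-30,-0.3,-0.344,0.17,-0.097,-30,-0.3,-0.344,0.17,-0.097,-30,-0.3,-0.344,0.17,-0.097,-30,-0.3]' --squeeze 60

```text
clock: 1.3
tool_pos: [0.45, -0.3501, 0.3003]
tcp_rot: [-0.383, 0.924, 0.001, -0.0]
ft_force: [-0.7, -0.0, -0.1]
gripper_width: 0.649
gripper_force: 0.0
```

>>> jog_arm --commands '[-0.324,0.2985,0,-28.2,-0.3,-0.324,0.2985,0,-28.2,-0.3,-0.324,0.2985,0,-28.2,-0.3,-0.324,0.2985,0,-28.2,-0.3,-0.324,0.2985,0,-28.2,-0.3,-0.324,0.2985,0,-28.2,-0.3,-0.324,0.2985,0,-28.2,-0.3,-0.324,0.2985,0,-28.2,-0.3,-0.324,0.2985,0,-28.2,-0.3,-0.324,0.2985,0,-28.2,-0.3,-0.324,0.2985,0,-28.2,-0.3,-0.324,0.2985,0,-28.2,-0.3]'

```text
clock: 2.5
tool_pos: [0.468, 0.0879, 0.3009]
tcp_rot: [-0.595, 0.804, -0.0, -0.0]
ft_force: [-0.2, -1.4, 0.8]
gripper_width: 0.649
gripper_force: 0.0
```

>>> jog_arm --commands '[0,0,0.05,0,-0.3,0,0,0.1,0,-0.3,0,0,0.13,0,-0.3,0,0,0.15,0,-0.3,0,0,0.161,0,-0.3,0,0,0.161,0,-0.3]'

```text
clock: 3.1
tool_pos: [0.4676, 0.0878, 0.1389]
tcp_rot: [-0.595, 0.804, 0.0, -0.001]
ft_force: [-1.2, -0.9, 0.1]
gripper_width: 0.649
gripper_force: 0.0
```

Run:
```python
from h import *
f=grab('scene');g=grab('top')
a=cv2.resize(f['image'][210:330,270:400,::-1],None,fx=4.5,fy=4.5,interpolation=cv2.INTER_CUBIC)[:540]
cv2.imwrite('pics/d.png',a); s=arm.sense();print(s['tool_pos'],s['ft_force'])
```

```text
[0.46909048 0.08890588 0.14095199] [0.79041931 0.61468745 0.59394934]
```

View pics/d.png

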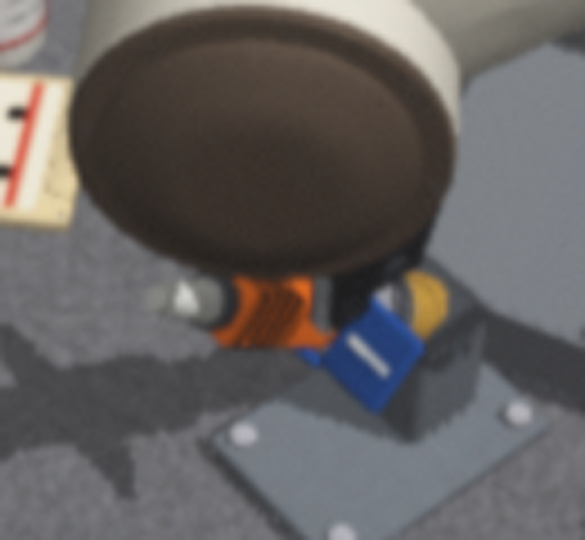

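The near finger tip at (355,300) in the crop stands ahead of the blue wing, straddling the orange grip. Next: push back along the axis, watching the force.

>>> jog_arm --commands '[0.0,0,0.006,0,-0.3,0.003,0,0.009,0,-0.3,0.0059,0,0.0114,0,-0.3,0.0089,0,0.014,0,-0.3,0.0089,0,0.014,0,-0.3,0.0089,0,0.014,0,-0.3]'

```text
clock: 3.8
tool_pos: [0.4656, 0.0807, 0.126]
tcp_rot: [-0.596, 0.803, -0.0, 0.0]
ft_force: [-0.3, -0.5, 0.1]
gripper_width: 0.65
gripper_force: 0.0
```

Run:
```python
from h import *
for i in range(3):
    s=arm.sense();print(s['tool_pos'].round(4),np.round(s['ft_force'],1),np.round(s['moment'],2))
    grab('top')
```

```text
[0.4656 0.0807 0.126 ] [-0.3 -0.5  0.1] [ 0.02 -0.02 -0.03]
[0.4657 0.0808 0.1261] [ 0.1 -0.5  0.2] [0.04 0.03 0.02]
[0.4658 0.0808 0.1261] [-0.1  0.3 -0.2] [ 0.02 -0.02 -0.01]
```

>>> jog_arm --commands '[0.003,0,0.0027,0,-0.3,0.0045,0,0.004,0,-0.3,0.006,0,0.0054,0,-0.3,0.006,0,0.0054,0,-0.3]'

```text
clock: 4.35
tool_pos: [0.4636, 0.0747, 0.1202]
tcp_rot: [-0.596, 0.803, 0.0, -0.0]
ft_force: [0.7, -0.2, 0.2]
gripper_width: 0.649
gripper_force: 0.0
```

Run:
```python
from h import *
g=grab('top');f=grab('scene')
for i in range(1):
    s=arm.sense();print(s['tool_pos'].round(4),np.round(s['ft_force'],1),np.round(s['moment'],2))
M=np.array([.4601,.0635,.1245]);h=np.array([np.sin(np.radians(16.8)),np.cos(np.radians(16.8)),0]);c,q=np.cos(np.radians(42)),np.sin(np.radians(42))
A=h*c+[0,0,q];Y=np.array([-h[1],h[0],0]);N=-h*q+[0,0,c]
for n,k in(('top',g),('scene',f)):
    C=cloud(k);d=C-M;hsv=cv2.cvtColor(k['image'],cv2.COLOR_RGB2HSV);hh=hsv[...,0]
    P=d[(hh>100)&(hh<125)&(hsv[...,1]>120)&(np.linalg.norm(d,axis=-1)<.1)&(C[...,2]>.06)];print(n,len(P))
    if len(P): print(np.percentile(P@A,[2,25,50,75,98]).round(4),np.percentile(P@Y,[2,98]).round(4),np.percentile(P@N,[2,98]).round(4))
a=cv2.resize(f['image'][240:320,300:400,::-1],None,fx=7,fy=7,interpolation=cv2.INTER_CUBIC)
cv2.imwrite('pics/e.png',a)
```

```text
[0.4639 0.0749 0.1205] [-1.  -0.  -0.6] [-0.02  0.01 -0.  ]
top 80
[0.0085 0.0112 0.0129 0.0139 0.0155] [-0.049   0.0467] [0.006  0.0242]
scene 223
[0.0096 0.0125 0.0135 0.0143 0.0245] [0.0125 0.05  ] [-0.0154  0.0198]
```

View pics/e.png

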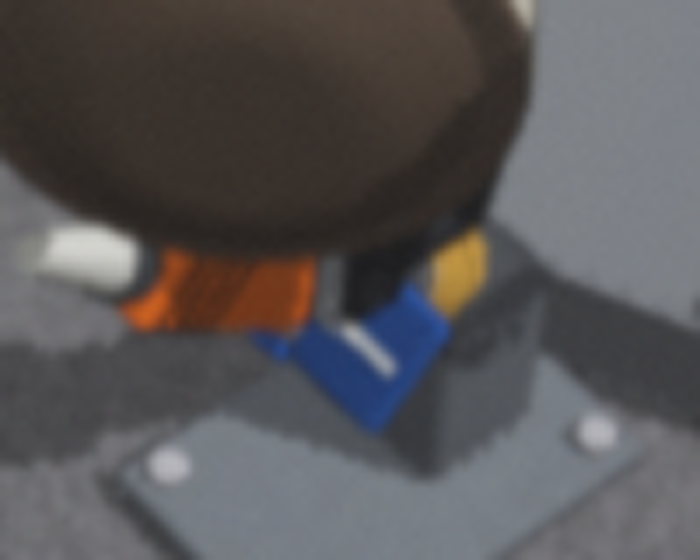

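Fingers at crop (370,300) are still in front of the near wing, which hasn't moved. I'll measure the finger tip by range.

Run:
```python
from h import *
f=grab('scene');C=cloud(f)
T=arm.sense()['tool_pos'];h=np.array([.289,.957,0]);Y=np.array([-.957,.289,0])
for v in range(274,292,2):
    print(v,[(u,*((np.array([(C[v,u]-T)@h,(C[v,u]-T)@Y,C[v,u,2]-T[2]])*1000).round(0).astype(int)),f['image'][v,u].tolist()) for u in range(346,364,3)])
```

```text
274 [(346, np.int64(360), np.int64(392), np.int64(669), [45, 40, 37]), (349, np.int64(140), np.int64(170), np.int64(292), [47, 41, 38]), (352, np.int64(137), np.int64(171), np.int64(291), [47, 42, 39]), (355, np.int64(136), np.int64(174), np.int64(293), [43, 39, 38]), (358, np.int64(14), np.int64(62), np.int64(94), [32, 32, 32]), (361, np.int64(4), np.int64(60), np.int64(85), [42, 42, 44])]
276 [(346, np.int64(142), np.int64(168), np.int64(289), [58, 55, 53]), (349, np.int64(140), np.int64(170), np.int64(288), [45, 43, 43]), (352, np.int64(8), np.int64(44), np.int64(68), [34, 32, 34]), (355, np.int64(15), np.int64(57), np.int64(86), [33, 32, 34]), (358, np.int64(13), np.int64(62), np.int64(89), [32, 31, 33]), (361, np.int64(5), np.int64(61), np.int64(82), [78, 67, 52])]
278 [(346, np.int64(13), np.int64(35), np.int64(57), [76, 78, 79]), (349, np.int64(8), np.int64(37), np.int64(56), [47, 47, 48]), (352, np.int64(8), np.int64(44), np.int64(62), [31, 31, 32]), (355, np.int64(15), np.int64(58), np.int64(81), [33, 32, 34]), (358, np.int64(12), np.int64(61), np.int64(82), [44, 45, 49]), (
[... 1693 characters left out ...]
(-2), np.int64(29), np.int64(12), [104, 113, 134]), (352, np.int64(-4), np.int64(34), np.int64(16), [125, 135, 152]), (355, np.int64(-7), np.int64(39), np.int64(18), [41, 65, 118]), (358, np.int64(-9), np.int64(44), np.int64(23), [40, 65, 118]), (361, np.int64(-13), np.int64(48), np.int64(23), [39, 67, 127])]
290 [(346, np.int64(2), np.int64(26), np.int64(7), [36, 58, 108]), (349, np.int64(-1), np.int64(31), np.int64(9), [40, 61, 108]), (352, np.int64(-3), np.int64(36), np.int64(12), [124, 132, 148]), (355, np.int64(-6), np.int64(41), np.int64(15), [84, 100, 134]), (358, np.int64(-7), np.int64(47), np.int64(20), [36, 61, 116]), (361, np.int64(-12), np.int64(50), np.int64(20), [43, 66, 114])]
```

>>> jog_arm --commands '[-0.02,0,-0.02,0,-0.3,-0.03,0,-0.06,0,-0.3,-0.03,0,-0.11,0,-0.3,-0.03,0,-0.15,0,-0.3,-0.03,0,-0.15,0,-0.3]'

```text
clock: 5.0
tool_pos: [0.4759, 0.105, 0.2772]
tcp_rot: [-0.596, 0.803, -0.002, 0.007]
ft_force: [-0.9, -0.1, 0.3]
gripper_width: 0.651
gripper_force: 0.0
```

```bash
cat > tip.py <<'E'
from h import *
f=grab('scene');C=cloud(f)
st=arm.sense();T=st['tool_pos'];h=np.array([.289,.957,0]);Y=np.array([-.957,.289,0])
d=C-T;S,L,Z=d@h*1e3,d@Y*1e3,d[...,2]*1e3
k=(abs(S)<35)&(abs(L)<75)&(Z>-25)&(Z<60)&(f['range_z']>0)
print(T.round(4),st['gripper_width'],k.sum())
for z in range(-25,60,5):
    m=k&(Z>=z)&(Z<z+5)
    if m.sum(): print(z,m.sum(),np.percentile(S[m],[2,98]).round(0),np.percentile(L[m],[2,50,98]).round(0))
v,u=np.nonzero(k);print(u.min(),u.max(),v.min(),v.max())
u0,v0=int(u.mean()),int(v.mean())
import sys
cv2.imwrite('pics/'+sys.argv[1],cv2.resize(f['image'][max(0,v0-60):v0+60,max(0,u0-70):u0+70,::-1],None,fx=5,fy=5)); print(u0-70,v0-60)
E
python3 tip.py t1.png
```

```text
[0.474  0.1046 0.2737] 0.6476014691346654 326
30 2 [ 9. 10.] [34. 35. 35.]
35 38 [-9. 13.] [-30. -27.  35.]
40 61 [-8. 13.] [-32. -26.  42.]
45 71 [-7. 14.] [-37.  29.  42.]
50 78 [-8. 13.] [-39.  31.  43.]
55 76 [-6. 13.] [-36. -25.  43.]
305 347 190 230
254 150
```

View pics/t1.png

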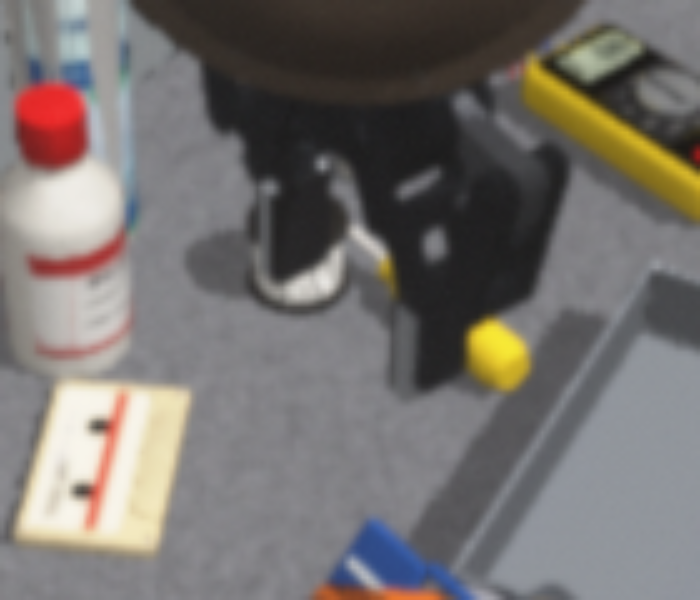

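Both finger tips (crop (270,290) and (415,385)) sit about 33 mm above the reported TCP at this opening. I'll check how far they swing when closed to grip width.

>>> jog_arm --commands '[0,0,0,0,0.39,0,0,0,0,0.39,0,0,0,0,0.39,0,0,0,0,0.39,0,0,0,0,0.39]'

```text
clock: 5.55
tool_pos: [0.4724, 0.1036, 0.27]
tcp_rot: [-0.596, 0.803, 0.0, -0.001]
ft_force: [0.7, -0.5, 0.6]
gripper_width: 0.305
gripper_force: 0.0
```

```bash
python3 tip.py t2.png
```

```text
[0.4725 0.1036 0.2702] 0.2986273193041992 412
25 20 [-7. 10.] [-12. -11.  21.]
30 46 [-9. 13.] [-16. -10.  27.]
35 71 [-9. 13.] [-16. -10.  29.]
40 73 [-7. 13.] [-23.  15.  30.]
45 73 [-9. 13.] [-21.  -9.  29.]
50 69 [-8. 13.] [-24. -10.  30.]
55 60 [-6. 13.] [-21. -10.  30.]
313 342 198 230
256 154
```

Run:
```python
from h import *
for n in('scene',):
    f=grab(n);C=cloud(f)
    st=arm.sense();T=st['tool_pos'];h=np.array([.289,.957,0]);Y=np.array([-.957,.289,0])
    d=C-T;S,L,Z=d@h*1e3,d@Y*1e3,d[...,2]*1e3
    k=(abs(S)<80)&(abs(L)<90)&(Z>15)&(Z<220)&(f['range_z']>0)
    for z in range(15,220,8):
        m=k&(Z>=z)&(Z<z+8)
        if m.sum(): print(z,m.sum(),np.percentile(S[m],[2,50,98]).round(0),np.percentile(L[m],[2,50,98]).round(0))
cv2.imwrite('pics/t3.png',cv2.resize(f['image'][130:240,270:400,::-1],None,fx=6,fy=6)[:600])
```

```text
23 28 [-7.  5. 12.] [-14. -11.  22.]
31 94 [-9.  8. 13.] [-18. -10.  28.]
39 120 [-9.  7. 13.] [-24.  14.  29.]
47 117 [-8.  7. 13.] [-23. -10.  29.]
55 92 [-4.  8. 13.] [-18. -10.  30.]
63 72 [-2.  8. 15.] [-22. -12.  29.]
71 189 [-7. 10. 15.] [-38. -12.  47.]
79 186 [-7. 12. 14.] [-43.  25.  50.]
87 168 [-9. 13. 18.] [-46.  25.  55.]
95 221 [-10.  12.  19.] [-19.  24.  59.]
103 167 [-9. 13. 19.] [-19.  24.  63.]
111 154 [-7. 13. 19.] [-8. 32. 67.]
119 264 [-9. 10. 21.] [12. 59. 68.]
127 194 [-6.  6. 21.] [20. 45. 63.]
135 96 [-6.  6. 13.] [33. 41. 45.]
143 1 [8. 8. 8.] [41. 41. 41.]
```

View pics/t3.png

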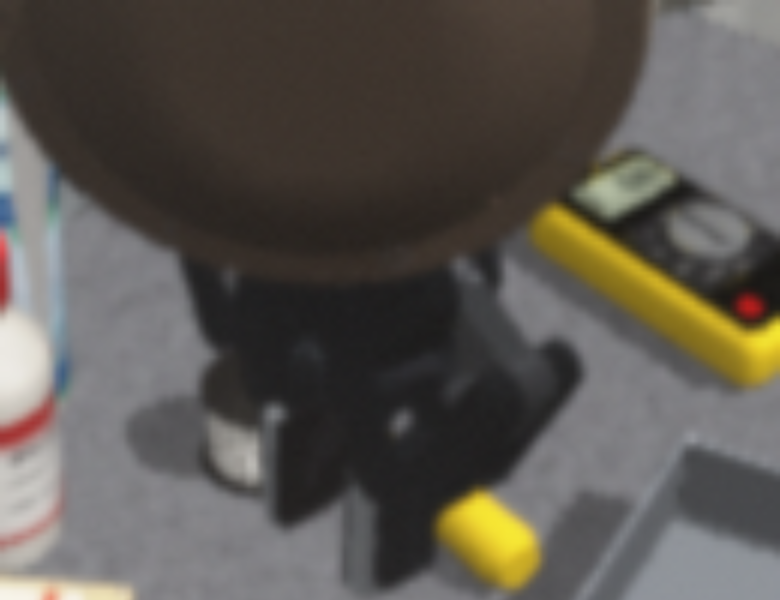

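>>> jog_arm --commands '[0,0,0,0,-0.3,0,0,0,0,-0.3,0,0,0,0,-0.3,0.0146,-0.0008,0.03,0,-0.3,0.0146,-0.0008,0.08,0,-0.3,0.0146,-0.0008,0.12,0,-0.3,0.0146,-0.0008,0.145,0,-0.3,0.0146,-0.0008,0.16,0,-0.3,0.0146,-0.0008,0.16,0,-0.3,0.0146,-0.0008,0.16,0,-0.3]'

```text
clock: 6.65
tool_pos: [0.4696, 0.0897, 0.111]
tcp_rot: [-0.596, 0.803, -0.0, 0.0]
ft_force: [1.1, -0.0, 0.8]
gripper_width: 0.65
gripper_force: 0.0
```

>>> jog_arm --commands '[0.003,0,0.0027,0,-0.3,0.006,0,0.0054,0,-0.3,0.0075,0,0.0067,0,-0.3,0.0075,0,0.0067,0,-0.3,0.0075,0,0.0067,0,-0.3]'

```text
clock: 7.15
tool_pos: [0.4671, 0.0823, 0.1041]
tcp_rot: [-0.596, 0.803, -0.0, 0.0]
ft_force: [-0.4, 1.4, -0.2]
gripper_width: 0.652
gripper_force: 0.0
```

```bash
cat > st.py <<'E'
from h import *
g=grab('top');f=grab('scene')
s=arm.sense();print(s['clock'],s['tool_pos'].round(4),np.round(s['ft_force'],1),np.round(s['moment'],2),s['gripper_width'],s['gripper_force'])
M=np.array([.4611,.0632,.1243]);h=np.array([np.sin(np.radians(16.8)),np.cos(np.radians(16.8)),0]);c,q=np.cos(np.radians(42)),np.sin(np.radians(42))
A=h*c+[0,0,q];Y=np.array([-h[1],h[0],0]);N=-h*q+[0,0,c]
d=s['tool_pos']-M;print('T rel h,y,z',(d@h).round(4),(d@Y).round(4),d[2].round(4))
for n,k in(('top',g),('scene',f)):
    C=cloud(k);d=C-M;hsv=cv2.cvtColor(k['image'],cv2.COLOR_RGB2HSV);hh=hsv[...,0]
    for nm,mk in(('blue',(hh>100)&(hh<125)&(hsv[...,1]>120)&(np.linalg.norm(d,axis=-1)<.1)&(C[...,2]>.06)),('orange',(hh>5)&(hh<16)&(hsv[...,1]>150)&(np.linalg.norm(d,axis=-1)<.15)&(C[...,2]>.04))):
        P=d[mk]
        if len(P)>8: print(n,nm,len(P),'A',np.percentile(P@A,[5,25,50,75,95]).round(4),'N',np.percentile(P@N,[5,95]).round(4))
E
python3 st.py
```

```text
7.25 [0.4671 0.0824 0.104 ] [-0.2 -0.7  0.3] [ 0.02  0.01 -0.01] 0.646551273299158 0.0
T rel h,y,z 0.0201 -0.0002 -0.0203
top blue 193 A [0.0094 0.0117 0.0132 0.0143 0.0155] N [-0.0015  0.025 ]
scene blue 143 A [0.0101 0.0124 0.0132 0.014  0.016 ] N [-0.0123  0.0187]
```

>>> jog_arm --commands '[0.0022,0,0.002,0,-0.3,0.0045,0,0.004,0,-0.3,0.0045,0,0.004,0,-0.3,0.0045,0,0.004,0,-0.3]'

```text
clock: 7.65
tool_pos: [0.4665, 0.0791, 0.1007]
tcp_rot: [-0.596, 0.803, 0.0, 0.002]
ft_force: [-2.3, 5.7, 4.5]
gripper_width: 0.649
gripper_force: 3.3
```

```bash
python3 st.py
```

```text
7.75 [0.4665 0.0792 0.1008] [-1.6  3.7  5.7] [1.23 0.58 0.01] 0.6521071846026444 3.3191862981766462
T rel h,y,z 0.0169 -0.0006 -0.0235
top blue 134 A [0.0073 0.0098 0.0116 0.0125 0.0141] N [-0.0011  0.0234]
scene blue 132 A [0.0088 0.0109 0.0119 0.0128 0.0145] N [-0.0122  0.0185]
```

>>> jog_arm --commands '[0.004,0,-0.001,0,-0.3,0.007,0,-0.0005,0,-0.3,0.01,0,0.0015,0,-0.3,0.0122,0,0.0029,0,-0.3,0.0122,0,0.0029,0,-0.3,0.0122,0,0.0029,0,-0.3]'

```text
clock: 8.35
tool_pos: [0.4657, 0.0703, 0.0983]
tcp_rot: [-0.596, 0.803, 0.0, 0.006]
ft_force: [0.6, 12.3, 3.1]
gripper_width: 0.649
gripper_force: 5.3
```

```bash
python3 st.py
```

```text
8.45 [0.4657 0.0703 0.0983] [ 0.3 10.7  2.8] [ 3.51 -0.01 -0.09] 0.6475887130981945 5.282303374260664
T rel h,y,z 0.0082 -0.0023 -0.026
top blue 67 A [-0.0014  0.0019  0.0032  0.0043  0.006 ] N [0.0023 0.0232]
scene blue 165 A [0.001  0.0026 0.0037 0.0048 0.0106] N [-0.0141  0.0195]
scene orange 25 A [0.0612 0.0673 0.0729 0.0735 0.0776] N [-0.0139 -0.0084]
```

>>> jog_arm --commands '[0.0015,0.002,0.0013,0,-0.3,0.0015,0.002,0.0013,0,-0.3,0.0015,0.002,0.0013,0,0.1,0.0015,0.002,0.0013,0,0.3,0.0015,0.002,0.0013,0,0.5,0.0015,0.002,0.0013,0,0.6,0.0015,0.002,0.0013,0,0.6,0.0015,0.002,0.0013,0,0.6]' --squeeze 60

```text
clock: 9.25
tool_pos: [0.4643, 0.0686, 0.0985]
tcp_rot: [-0.597, 0.803, -0.001, 0.006]
ft_force: [0.2, 7.5, 9.9]
gripper_width: 0.291
gripper_force: 67.6
```

```bash
python3 st.py
```

```text
9.35 [0.4643 0.0686 0.0985] [-0.4  8.8 10.6] [ 2.18 -0.06 -0.03] 0.29364409757617005 67.6037235930562
T rel h,y,z 0.0061 -0.0015 -0.0258
top blue 65 A [-0.0044 -0.0022 -0.0009  0.0005  0.0014] N [0.0094 0.0236]
scene blue 214 A [-0.0027 -0.0011 -0.0003  0.0004  0.0019] N [-0.0139  0.018 ]
scene orange 30 A [0.057  0.0661 0.0723 0.0735 0.0785] N [-0.0132 -0.0073]
```

>>> jog_arm --commands '[-0.003,0,-0.0027,0,0.6,-0.0059,0,-0.0054,0,0.6,-0.0089,0,-0.008,0,0.6,-0.0119,0,-0.0107,0,0.6,-0.0119,0,-0.0107,0,0.6]' --squeeze 80

```text
clock: 9.85
tool_pos: [0.4662, 0.0767, 0.1062]
tcp_rot: [-0.597, 0.802, -0.002, 0.002]
ft_force: [8.6, -4.4, -6.3]
gripper_width: 0.289
gripper_force: 80.8
```

```bash
python3 st.py
```

```text
9.95 [0.4662 0.0768 0.1063] [ 9.  -4.2 -6.4] [-1.13 -2.76  0.37] 0.2864767547817925 80.78925490379333
T rel h,y,z 0.0145 -0.001 -0.018
top blue 139 A [0.0041 0.0063 0.0081 0.0092 0.0103] N [0.0079 0.0242]
scene blue 218 A [0.0054 0.0076 0.0086 0.0094 0.0106] N [-0.0135  0.0181]
scene orange 22 A [0.0689 0.0776 0.0834 0.0847 0.0891] N [-0.0135 -0.009 ]
```

>>> jog_arm --commands '[-0.003,-0.0015,-0.0027,0,0.6,-0.0067,-0.002,-0.006,0,0.6,-0.0104,-0.002,-0.0094,0,0.6,-0.0149,-0.002,-0.0134,0,0.6,-0.0149,-0.002,-0.0134,0,0.6]'

```text
clock: 10.45
tool_pos: [0.4699, 0.0903, 0.1186]
tcp_rot: [-0.596, 0.803, -0.0, -0.0]
ft_force: [4.1, -1.2, -6.6]
gripper_width: 0.289
gripper_force: 81.0
```

```bash
python3 st.py
```

```text
10.55 [0.4698 0.0905 0.1189] [ 5.6 -1.6 -8.2] [-0.16 -1.75  0.25] 0.2890756199435416 80.78384757041931
T rel h,y,z 0.0286 -0.0005 -0.0054
top blue 275 A [0.0095 0.0121 0.0136 0.0145 0.0159] N [-0.0054  0.0249]
scene blue 269 A [0.0107 0.0124 0.0135 0.0145 0.0158] N [-0.0141  0.0187]
scene orange 28 A [0.0545 0.0936 0.1019 0.1043 0.1059] N [-0.0138 -0.0087]
```

>>> jog_arm --commands '[-0.0037,-0.001,-0.0033,0,0.6,-0.0111,-0.001,-0.01,0,0.6,-0.0186,-0.001,-0.0167,0,0.6,-0.0297,-0.001,-0.0268,0,0.6,-0.0297,-0.001,-0.0268,0,0.6]'

```text
clock: 11.05
tool_pos: [0.4807, 0.1207, 0.1488]
tcp_rot: [-0.597, 0.803, -0.0, 0.002]
ft_force: [0.7, -0.4, -2.1]
gripper_width: 0.288
gripper_force: 81.4
```

```bash
python3 st.py
```

```text
11.15 [0.4789 0.1193 0.1469] [-0.3  0.3 -2.7] [-0.02  0.05 -0.02] 0.28575933994065494 81.44648551940918
T rel h,y,z 0.0588 -0.0008 0.0226
top blue 331 A [0.0093 0.012  0.0134 0.0144 0.0155] N [-0.0133  0.0243]
scene blue 329 A [0.0108 0.0126 0.0135 0.0144 0.0157] N [-0.0154  0.0197]
scene orange 44 A [0.0982 0.1212 0.1368 0.1452 0.1479] N [-0.0123 -0.0069]
```

>>> jog_arm --commands '[-0.005,0,-0.03,0,0.6,-0.005,0,-0.07,0,0.6,0,0,-0.1,0,0.6,0.03,-0.006,-0.105,-3,0.6,0.065,-0.014,-0.105,-6,0.6,0.105,-0.022,-0.105,-9,0.6,0.145,-0.03,-0.105,-12,0.6,0.185,-0.039,-0.105,-16,0.6,0.225,-0.047,-0.105,-20,0.6,0.26,-0.054,-0.105,-24.2,0.6,0.2871,-0.06,-0.105,-24.2,0.6,0.2871,-0.06,-0.105,-24.2,0.6]'

```text
clock: 12.35
tool_pos: [0.4519, -0.1759, 0.2508]
tcp_rot: [0.749, -0.662, -0.001, 0.001]
ft_force: [-0.1, 1.0, -1.2]
gripper_width: 0.29
gripper_force: 81.5
```

```bash
cat > pl.py <<'E'
from h import *
import sys
f=grab('scene');g=grab('top');s=arm.sense();T=s['tool_pos'];print(s['clock'],T.round(4),s['tcp_rot'].round(3),np.round(s['ft_force'],1),np.round(s['moment'],2),s['gripper_width'],s['gripper_force'])
a=np.radians(97.4);hy=np.array([np.cos(a),np.sin(a),0]);hx=np.array([np.sin(a),-np.cos(a),0]);O=np.array([.450,-.147,0])
for n,k in(('scene',f),('top',g)):
    C=cloud(k);hsv=cv2.cvtColor(k['image'],cv2.COLOR_RGB2HSV);hh=hsv[...,0]
    m=(hh>5)&(hh<16)&(hsv[...,1]>150)&(np.linalg.norm(C[...,:2]-T[:2],axis=-1)<.16)&(C[...,2]>-.01)&(C[...,2]<T[2]+.12)
    P=C[m]-O;c=P.mean(0)
    if len(P)<8: print(n,'few');continue
    v=np.linalg.svd(P-c,full_matrices=False)[2][0];v*=np.sign(v[1])
    print(n,len(P),'tx',np.percentile(P@hx,[5,95]).round(3),'ty',np.percentile(P@hy,[5,95]).round(3),'z',np.percentile(P[:,2],[5,50,95]).round(4),'pitch',np.degrees(np.arcsin(v[2])).round(1))
if len(sys.argv)>1: cv2.imwrite('pics/'+sys.argv[1],cv2.resize(f['image'][200:310,320:460,::-1],None,fx=5,fy=5))
E
python3 pl.py
```

```text
12.45 [ 0.4524 -0.1739  0.2509] [ 0.75  -0.661 -0.001  0.   ] [-0.6  0.3 -1.8] [0.05 0.01 0.01] 0.28926006172159213 81.46114468574524
scene 141 tx [-0.017  0.007] ty [-0.013  0.032] z [0.2892 0.3155 0.3321] pitch 38.0
top fewpl.py:8: RuntimeWarning: Mean of empty slice.
  P=C[m]-O;c=P.mean(0)
  ret = um.true_divide(
```

>>> jog_arm --commands '[0,0,0.04,0,0.6,0,0,0.08,0,0.6,0,0,0.12,0,0.6,0,0,0.16,0,0.6,0,0,0.195,0,0.6,0,0,0.22,0,0.6,0,0,0.231,0,0.6,0,0,0.231,0,0.6]' --squeeze 40

```text
clock: 13.25
tool_pos: [0.4524, -0.1727, 0.0194]
tcp_rot: [0.751, -0.66, -0.001, 0.001]
ft_force: [0.4, -0.6, -1.4]
gripper_width: 0.287
gripper_force: 81.5
```

>>> jog_arm --commands '[0,0,0.003,0,0.6,0,0,0.006,0,0.6,0,0,0.009,0,0.6,0,0,0.012,0,0.6,0,0,0.012,0,0.6]' --squeeze 20

```text
clock: 13.75
tool_pos: [0.453, -0.1735, 0.0085]
tcp_rot: [0.751, -0.66, -0.0, -0.0]
ft_force: [-0.9, -0.3, -1.1]
gripper_width: 0.283
gripper_force: 81.5
```

```bash
python3 pl.py p1.png 2>/dev/null
```

```text
13.85 [ 0.4532 -0.1735  0.0086] [ 0.751 -0.66   0.    -0.   ] [ 0.4 -0.5 -1.3] [-0.03 -0.09  0.01] 0.28759634912599014 81.51750683784485
scene 108 tx [-0.015  0.008] ty [-0.022  0.031] z [0.0531 0.0778 0.0902] pitch 33.3
top few
```

View pics/p1.png

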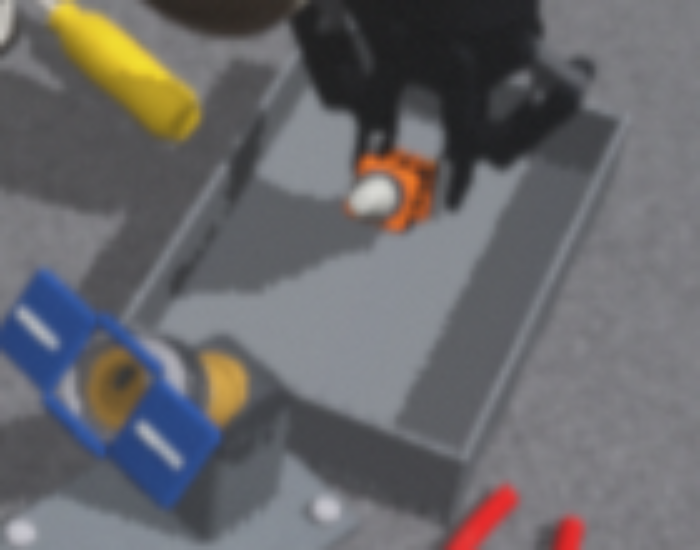

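The nozzle hangs over the tote floor, tip at (375,195) in the crop, clear of the walls. The coupling is empty with the sleeve forward. Lowering on.

>>> jog_arm --commands '[0,0,0.003,0,0.45,0,0,0.006,0,0.45,0,0,0.008,0,0.45,0,0,0.008,0,0.45]' --squeeze 20

```text
clock: 14.25
tool_pos: [0.454, -0.1734, 0.0045]
tcp_rot: [0.752, -0.66, 0.001, -0.0]
ft_force: [-8.4, 8.1, 31.6]
gripper_width: 0.288
gripper_force: 85.9
```

```bash
python3 pl.py  2>/dev/null
```

```text
14.35 [ 0.454  -0.1733  0.0046] [ 0.752 -0.66   0.001 -0.   ] [-8.6  7.7 32.2] [ 1.5   2.53 -0.19] 0.2881281374363174 85.85097670555115
scene 114 tx [-0.014  0.01 ] ty [-0.02   0.032] z [0.0491 0.0731 0.0866] pitch 30.7
top few
```

>>> jog_arm --commands '[0,0,-0.003,0,0.42,0,0,-0.004,0,0.42,0,0,-0.004,0,0.42]' --squeeze 20

```text
clock: 14.65
tool_pos: [0.454, -0.1733, 0.0058]
tcp_rot: [0.751, -0.66, 0.001, -0.001]
ft_force: [-2.2, 3.2, 8.4]
gripper_width: 0.292
gripper_force: 56.3
```

>>> jog_arm --commands '[0,0,0,0,0.41]' --squeeze 20

```text
clock: 14.75
tool_pos: [0.4541, -0.1733, 0.0057]
tcp_rot: [0.751, -0.66, 0.001, -0.001]
ft_force: [-2.2, 3.2, 10.1]
gripper_width: 0.297
gripper_force: 37.3
```

```bash
python3 pl.py  2>/dev/null
```

```text
14.85 [ 0.4541 -0.1733  0.0057] [ 0.751 -0.66   0.001 -0.   ] [-2.   2.8  8.4] [ 0.73  0.56 -0.07] 0.2985446441112521 37.32921123504639
scene 106 tx [-0.015  0.009] ty [-0.019  0.03 ] z [0.0527 0.0753 0.0875] pitch 32.8
top few
```

>>> jog_arm --commands '[0,0,0.002,0,0.405,0,0,0.004,0,0.405,0,0,0.006,0,0.405,0,0,0.008,0,0.405,0,0,0.008,0,0.405]'

```text
clock: 15.35
tool_pos: [0.4552, -0.1729, -0.0018]
tcp_rot: [0.751, -0.66, 0.002, -0.001]
ft_force: [-1.2, 4.2, 11.3]
gripper_width: 0.294
gripper_force: 27.6
```

```bash
python3 pl.py  2>/dev/null
```

```text
15.45 [ 0.4553 -0.1731 -0.0018] [ 0.751 -0.66   0.002 -0.001] [-0.9  5.5 11.8] [ 0.98  0.32 -0.01] 0.3010636017922816 27.690219283103943
scene 161 tx [-0.013  0.011] ty [-0.027  0.032] z [0.045  0.0628 0.076 ] pitch 24.9
top few
```

>>> jog_arm --commands '[0,0,0.002,0,0.405,0,0,0.004,0,0.405,0,0,0.006,0,0.405,0,0,0.008,0,0.405,0,0,0.01,0,0.405,0,0,0.01,0,0.405]'

```text
clock: 16.05
tool_pos: [0.4554, -0.1733, -0.0124]
tcp_rot: [0.751, -0.66, 0.002, -0.001]
ft_force: [0.3, 1.1, 5.8]
gripper_width: 0.297
gripper_force: 27.1
```

```bash
python3 pl.py  2>/dev/null
```

```text
16.15 [ 0.4554 -0.1734 -0.0124] [ 0.751 -0.66   0.002 -0.001] [-0.2  1.8  6.2] [ 0.42 -0.15  0.05] 0.2987281955404539 27.119217216968536
scene 235 tx [-0.013  0.011] ty [-0.028  0.037] z [0.0349 0.0462 0.0557] pitch 14.8
top few
```

>>> jog_arm --commands '[0,0,0.002,0,0.405,0,0,0.004,0,0.405,0,0,0.006,0,0.405,0,0,0.008,0,0.405,0,0,0.008,0,0.405]'

```text
clock: 16.65
tool_pos: [0.4549, -0.1733, -0.0209]
tcp_rot: [0.751, -0.66, 0.001, -0.001]
ft_force: [-0.4, 3.3, 4.6]
gripper_width: 0.297
gripper_force: 27.0
```

```bash
python3 pl.py  2>/dev/null
```

```text
16.75 [ 0.4548 -0.1733 -0.0209] [ 0.751 -0.66   0.001 -0.001] [0.8 4.1 5.2] [ 0.73 -0.36  0.1 ] 0.2970160051587865 27.035306990146637
scene 281 tx [-0.013  0.011] ty [-0.026  0.039] z [0.027  0.0336 0.0377] pitch 5.7
top few
```

>>> jog_arm --commands '[0,0,0.001,0,0.405,0,0,0.002,0,0.405,0,0,0.003,0,0.405,0,0,0.004,0,0.405,0,0,0.004,0,0.405]'

```text
clock: 17.25
tool_pos: [0.4549, -0.1733, -0.0221]
tcp_rot: [0.752, -0.66, 0.002, -0.001]
ft_force: [-5.0, 7.6, 30.2]
gripper_width: 0.3
gripper_force: 30.4
```

```bash
python3 pl.py  2>/dev/null
```

```text
17.35 [ 0.4549 -0.1733 -0.0221] [ 0.752 -0.66   0.002 -0.001] [-5.2  7.5 29.7] [2.11 1.42 0.01] 0.29711821380711845 30.327766835689545
scene 292 tx [-0.013  0.011] ty [-0.028  0.04 ] z [0.025  0.0321 0.0364] pitch 4.3
top few
```

>>> jog_arm --commands '[0,0,-0.0025,0,0.405,0,0,-0.0028,0,0.4,0,0,-0.0028,0,0.397,0,0,-0.0028,0,0.395,0,0,-0.0028,0,0.393,0,0,-0.0028,0,0.391,0,0,-0.0028,0,0.39]'

```text
clock: 18.05
tool_pos: [0.4531, -0.1736, -0.0231]
tcp_rot: [0.751, -0.661, -0.0, 0.0]
ft_force: [0.7, -0.9, 1.6]
gripper_width: 0.309
gripper_force: 0.6
```

```bash
python3 pl.py  2>/dev/null
```

```text
18.15 [ 0.4529 -0.1737 -0.0231] [ 0.751 -0.66  -0.     0.   ] [ 1.6  0.1 -0.7] [-0.02 -0.27 -0.03] 0.30603160934595586 0.6466588564217091
scene 317 tx [-0.015  0.009] ty [-0.025  0.042] z [0.0216 0.0287 0.031 ] pitch -0.1
top few
```

>>> jog_arm --commands '[0,0,0,0,0.35,0,0,0,0,0.25,0,0,0,0,0.05,0,0,0,0,-0.2,0,0,0,0,-0.2,0,0,-0.01,0,-0.2,0,0,-0.04,0,-0.2,0,0,-0.08,0,-0.2,0,0,-0.12,0,-0.2,0,0,-0.17,0,-0.2,0,0,-0.22,0,-0.2,0,0,-0.27,0,-0.2]'

```text
clock: 19.35
tool_pos: [0.4523, -0.1734, 0.2504]
tcp_rot: [0.751, -0.66, 0.0, -0.0]
ft_force: [1.5, -0.4, 0.4]
gripper_width: 0.602
gripper_force: 0.0
```

```bash
python3 pl.py 2>/dev/null
python3 - <<'E'
from h import *
f=grab('scene');cv2.imwrite('pics/fin.png',cv2.resize(f['image'][150:350,180:470,::-1],None,fx=2.7,fy=2.7))
E
```

```text
19.45 [ 0.457  -0.1745  0.2562] [ 0.751 -0.66   0.008 -0.004] [0.5 0.1 0.5] [ 0.02 -0.01 -0.02] 0.5966601683696212 0.0
scene 321 tx [-0.015  0.009] ty [-0.025  0.041] z [0.0201 0.0286 0.0314] pitch 1.2
top few
```

View pics/fin.png

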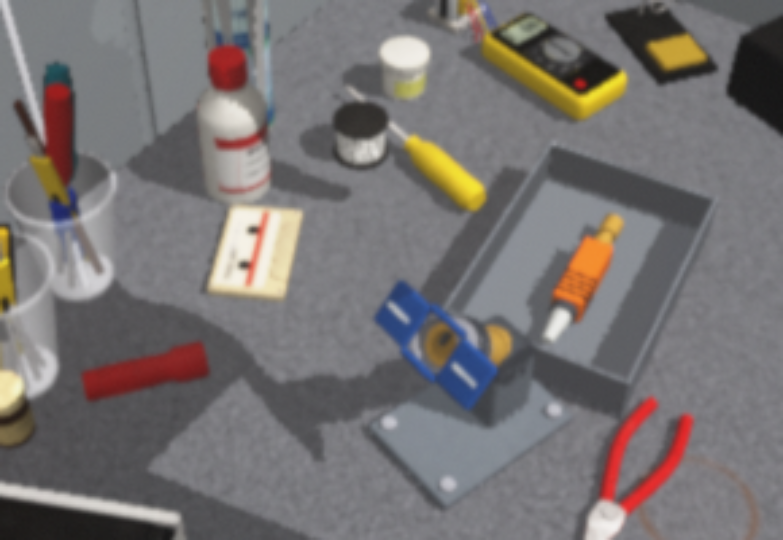

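The nozzle lies flat on the tote floor at (585,280). The coupling at (440,340) is empty with its sleeve forward, and the torch, cassette and driver look unmoved. I'll let the arm settle, then hand in.

>>> jog_arm --commands '[0,0,0,0,-0.2,0,0,0,0,-0.2,0,0,0,0,-0.2]'

```text
clock: 19.8
tool_pos: [0.4524, -0.1734, 0.246]
tcp_rot: [0.751, -0.66, -0.001, 0.001]
ft_force: [0.5, 0.9, -0.1]
gripper_width: 0.602
gripper_force: 0.0
```

```bash
python3 -c "
from cell import workorder;print(workorder.finish_job())"
```

```text
the job is handed in; nothing more can be done
None
```

The job was handed in at 19.8 s: the nozzle lies flat in the tote, the sleeve is fully forward, and the torch, cassette and screwdriver look unmoved in the last picture; the hand-in gave no verdict.

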